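Change the filter stack of a gas purifier

ROBOT

A 6-joint arm with a two-finger parallel gripper is mounted at the origin on the work surface. World frame = base frame: x ahead of the robot, y to its left, z up, the work surface at z = 0. Lengths are in mm, angles in rad, forces in N, time in s.
With the tool pointing down it reaches from about 300 to 775 mm from the base axis. Payload 14.6 kg.
Tool frame: the origin (TCP) lies between the finger pads; the fingertips stand ahead of it and the grasp point (between the pads) lies 11 mm behind it (manip.finger_overhang is the z of the fingertips in the tool frame, in mm); z points along the fingers, y is the line along which they close (so a half turn about z gives the same grasp; the last joint's range is limited). The gripper opens to 94 mm and grips with 3 to 60 N. Pads are 16 mm wide; open, the fingers measure 119 mm over their backs; the gripper's body (75 mm by 177 mm) begins 78 mm behind the grasp point.
Start: joints at [-1.408, 0.3, 1.521, -0, 1.321, -0.067], TCP at [125.274, -535.533, 213.446] pointing down, gripper open.
Joint ranges: [-3.03, 3.03], [-0.79, 2.21], [0.23, 2.52], [-1.04, 4.18], [0, 3.07], [-2.55, 2.55]. Speed limits (rad/s): [2.22, 2.22, 2.57, 3.14, 3.14, 3.14].

INTERFACE

Orientations are given as [roll, pitch, yaw] about the fixed x, y, z axes, in that order (R = Rz(yaw) Ry(pitch) Rx(roll)).
In Python, from cell import manip gives the robot as it stands.
- The arm moves only by the tool jog_arm, never from a script. Its argument "series" is a list of rows, each a list of 7 numbers: the shift along the world's x, y, z as a fraction of full scale, then the turn, a rotation vector about the world's x, y, z as a fraction of full scale, then the closure, from 0 (fully open) to 1 (shut). In form: [[dx, dy, dz, wx, wy, wz, fingers], ...]. A call has 1 to 8 rows; each row is the pose to reach, as a shift and turn from the pose commanded when the call began; what a row does not reach only later rows make up. Full scale, the value 1, is 120 mm for a shift and 90 degrees for a turn. A row lasts 1/12 s, in which the tool goes at most 41.7 mm and 7.16 degrees, less where a joint would pass 70% of its speed; a pose out of reach is approached as far as the arm can. A call with a number of a shift or a turn outside -1 to 1 is refused whole. A call with a gripper value outside its range is refused whole. The fingers move at their own pace and stop on an object; "grip_force" is the grip in N (left out, the last holds). Time passes only in rows, so rows that repeat a pose let the fingers close. It gives the time, the measured TCP pose, the force, the opening and the grip force at its end, in the units of the state.
- manip.read_state(): the state, without advancing time (a new reading comes with each control period).
- manip.camera(name): name is "scene" or "top" or "wrist"; returns a dict with "frame" (480x640x3 uint8, red, green, blue), "vfov" (degrees; the focal length in pixels is half the picture's height over the tangent of half this angle, whatever the lens; pixels are square), "cx", "cy" (the principal point, pixels), "R" (3x3) and "t" (3): a world point X has camera coordinates R X + t; the wrist camera has in their place "hand_eye" (4x4, takes a point from camera to tool coordinates, whose origin is the TCP and whose axes are the flange's). Camera axes: x right, y down, z forward; pixel columns grow to the right and rows downward; lengths in mm; the calibration is good to about 2 mm. A picture is of the moment at which its call begins: read the wrist's pose just before it. There is no depth.
- manip.sign_off(): hands the job in; it is judged then, once.
The state is a dict: "clock": time; "joints": joint angles; "qd": joint speeds; "effort": joint torques, N m; "eef_pos": TCP position; "eef_rot": TCP orientation; "wrist_force": force on the tool from outside, world axes, zero at the start; "moment": the same for the moment, N m; "finger_gap": finger opening in mm; "finger_force": force on a finger pad.
Only numpy, scipy, OpenCV 4.12 (cv2) and the standard library are available. Lean on these libraries where they do the work, as an engineer would, in place of code of your own. Each camera call takes 0.05 s, during which the arm holds its last target. There are 200 camera calls.

TASK

Change the purifier's filter: take the spent cartridge off the post and stand it upright in the waste tray, then build the new stack on the post from the bottom up: seat ring, fresh cartridge, square clamp plate and last the brass cap, each lying flat on the one below. The fresh cartridge is brittle, so set it down and do not let it drop, and leave the wash bottle, jar and wrench where they are.

Things in the scene. Friction and masses are not known exactly. Their poses are not given: they have to be found in the camera images.
- base: Gas purifier base, fixed to the bench: square aluminium foot, 90 x 90 mm, 20 mm tall, flat on top, with a stubby brass gas port on each side (own +y and -y, out to 62 mm from the axis, below the foot's top). From its centre rises a plain steel post, 9 mm diameter, its tapered tip 82 mm above the bench (62 mm above the foot's top). Origin: on the post's axis at bench level, z up along the post.
- tray: Waste tray, fixed: shallow square open steel tray, 110 x 110 mm, 12 mm high, walls and floor 4 mm thick. Origin: centre of its underside (inner floor 4 mm higher); x and y run square to its walls.
- spent: Pleated white filter cartridge, a short upright tube: 42 mm outside diameter, 30 mm tall, with a 20 mm through bore. About 80 g. Origin: centre of its underside, z up along the bore. This is the spent one: at the start it stands on the base's foot with the post up through it, loose. The fresh one looks just the same but stands on the open bench.
- seat: Seat ring: flat thick steel ring, the widest of the loose parts: 56 mm outside diameter, 12 mm tall, 20 mm through hole. About 160 g. Lies flat. Origin: centre of its underside, z up.
- fresh: Pleated white filter cartridge, a short upright tube: 42 mm outside diameter, 30 mm tall, with a 20 mm through bore. About 80 g. Origin: centre of its underside, z up along the bore. This is the fresh one: at the start it stands upright on the open bench. Brittle: if it falls freely (more than about 25 mm) it is ruined.
- plate: Clamp plate: flat square aluminium plate, 44 x 44 mm, 10 mm thick, with a 20 mm hole through its middle. About 60 g. Lies flat. Origin: centre of its underside; x and y run square to its sides, z up through the hole.
- cap: Cap: round ribbed brass knob, 34 mm diameter, 26 mm tall with an 18 mm wide button 4 mm high on top (30 mm in all). Its underside has a blind bore, 20 mm diameter and 18 mm deep, that goes over the post's tip. About 140 g. Stands upright, bore down. Origin: centre of its underside, z up.
- wash_bottle: White plastic wash bottle, upright, 64 mm diameter, 150 mm tall; not part of the job. Origin: centre of its underside.
- jar: Amber glass jar with a black lid, upright, 48 mm diameter, 60 mm tall; not part of the job. Origin: centre of its underside.
- wrench: Steel wrench, 160 mm long, lying flat; not part of the job. Origin: on its underside at mid-length, x along its length.
Not all that is in view belongs to the job. Leave any red look-alike of the fresh alone.

How it is judged:
By the outcome, as a careful person would: the job done as asked, in the order asked, and still so for the second after the job is handed in, with the robot touching nothing.
It also fails if it takes over 125 s, if anything falls off the work surface, if the arm or the gripper's body presses on something with over 40 N, if the wrist force passes 120 N, or if a joint passes its speed limit or range.

## Working session

There is one attempt and no reset: what is moved stays moved. The work goes in short steps, Python scripts to look and compute and a tool call to move; the robot and the scene stay as the last step left them, time stands still between calls to the robot, and variables do not carry over. Pictures are saved under pics/ and viewed, at most 14 in all, crops included, and the job is handed in when it is done.

Besides the shell and the picture viewer there is one more tool, called after "Emit:" as name(argument=value, ...), one argument or row to a line, values as JSON. jog_arm: Moves the arm, as the interface text tells. Its arguments: {"type":"object","properties":{"series":{"type":"array"},"grip_force":{"type":"number"}},"required":["series"]}

```bash
ls; mkdir -p pics; python3 - <<'E'
from cell import manip
import cv2,numpy as np
s=manip.read_state();print(s, manip.finger_overhang)
for n in ("scene","top"):
    c=manip.camera(n);cv2.imwrite(f"pics/{n}0.png",c["frame"][:,:,::-1])
    print(n,c["vfov"],c["cx"],c["cy"],np.round(c["R"],4).tolist(),c["t"], {k for k in c})
c=manip.camera("wrist");print(c["vfov"],c["cx"],c["cy"],c["hand_eye"])
cv2.imwrite("pics/w0.png",c["frame"][:,:,::-1])
E
```

```text
pics
{'clock': 0.0, 'joints': array([-1.40760789e+00,  3.00488271e-01,  1.52158950e+00, -6.22639525e-06,
        1.32072220e+00, -6.66283067e-02]), 'qd': array([ 9.00122390e-06,  6.71615109e-04, -2.25124582e-04, -7.05451551e-04,
        5.55250172e-05,  4.16349512e-04]), 'effort': array([-7.56595600e-04, -5.31811345e+01, -3.52733552e+01,  7.07883644e-02,
        2.44344230e-02, -8.98818666e-05]), 'eef_pos': array([ 125.22704191, -535.28352769,  212.87335427]), 'eef_rot': array([-3.14038761e+00, -7.43647173e-05,  2.29818248e-01]), 'wrist_force': array([ 0.14700929, -0.13713954,  0.43710292]), 'moment': array([ 0.01580364, -0.03035526,  0.00590898]), 'finger_force': 0.0, 'finger_gap': 94.14613009069724} 8.0
scene 53.74779128628748 335.9949920922278 244.77969971405733 [[0.238, 0.9712, -0.0102], [0.5566, -0.145, -0.818], [-0.796, 0.189, -0.5751]] [-107.49384455 -291.77151291 1532.1248249 ] {'cx', 't', 'cy', 'frame', 'R', 'vfov'}
top 55.376513993768334 314.9472386039101 238.53227785388572 [[-0.0161, -0.9994, -0.0317], [-0.989, 0.0206, -0.1465], [0.1471, 0.029, -0.9887]] [-27.39806386 592.05779948 826.88969812] {'cx', 't', 'cy', 'frame', 'R', 'vfov'}
68.8239030735907 322.2096901034413 243.51845603018225 [[ 5.29050319e-04 -9.63866130e-01 -2.66386567e-01  7.77935843e+01]
 [ 9.99998931e-01  1.46777945e-04  1.45493622e-03 -8.79967678e-01]
 [-1.36326407e-03 -2.66387052e-01  9.63865177e-01 -1.70349397e+02]
 [ 0.00000000e+00  0.00000000e+00  0.00000000e+00  1.00000000e+00]]
```

View pics/top0.png

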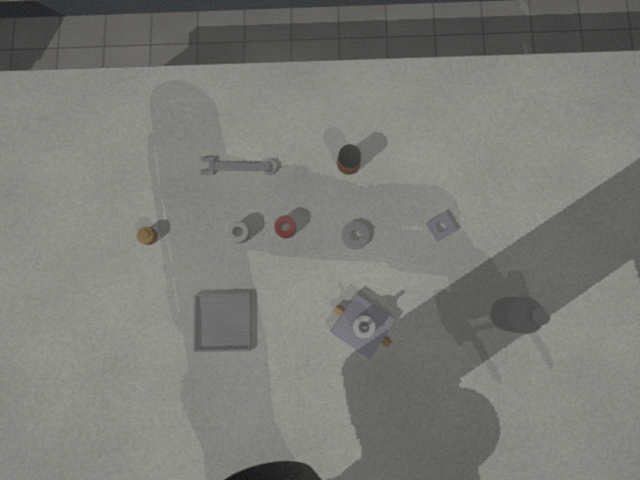

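View pics/scene0.png

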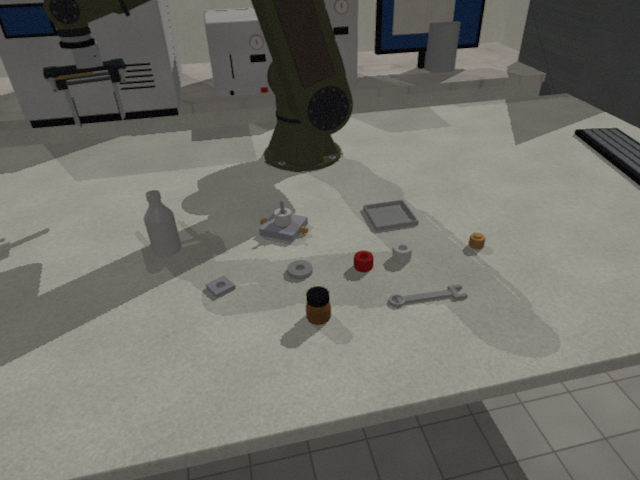

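The top view shows the cap (147,235), fresh (239,231), red decoy (285,227), seat (356,235), plate (442,225), base with spent (362,326) and tray (224,320). The scene view agrees. Next I need coarse positions from these pixels.

```bash
cat > h.py <<'E'
import numpy as np,cv2
from scipy.spatial.transform import Rotation as Rot
from cell import manip
def snap(n,save=None):
    s=manip.read_state(); c=manip.camera(n)
    f=c["frame"].shape[0]/2/np.tan(np.radians(c["vfov"]/2))
    if n=="wrist":
        T=np.eye(4);T[:3,:3]=Rot.from_euler("xyz",s["eef_rot"]).as_matrix();T[:3,3]=s["eef_pos"]
        M=T@c["hand_eye"];R=M[:3,:3].T;o=M[:3,3]
    else: R=np.array(c["R"]);o=-R.T@c["t"]
    if save: cv2.imwrite(f"pics/{save}.png",c["frame"][:,:,::-1])
    return dict(im=c["frame"],f=f,c=(c["cx"],c["cy"]),R=R,o=np.array(o))
def ray(v,p):
    d=v["R"].T@np.array([(p[0]-v["c"][0])/v["f"],(p[1]-v["c"][1])/v["f"],1.]);return d/np.linalg.norm(d)
def onz(v,p,z):
    d=ray(v,p);return v["o"]+d*(z-v["o"][2])/d[2]
def tri(vs,ps):
    A=np.zeros((3,3));b=np.zeros(3)
    for v,p in zip(vs,ps):
        d=ray(v,p);P=np.eye(3)-np.outer(d,d);A+=P;b+=P@v["o"]
    x=np.linalg.solve(A,b)
    return x,[np.linalg.norm(np.cross(x-v["o"],ray(v,p))) for v,p in zip(vs,ps)]
def proj(v,X):
    c=v["R"]@(np.array(X)-v["o"]);return c[:2]/c[2]*v["f"]+v["c"]
E
python3 - <<'E'
from h import *
t=snap("top");s=snap("scene")
P=dict(cap=((147,235),(477,238)),fresh=((239,230),(402,247)),red=((285,226),(364,256)),seat=((356,234),(300,268)),plate=((442,225),(221,286)),spent=((364,326),(284,215)),tray=((224,320),(390,216)),jar=((349,155),(318,296)),bottle=((515,315),(160,220)),wr=((240,166),(428,297)))
for k,(a,b) in P.items(): print(k,tri([t,s],[a,b])[0].round(),onz(t,a,15).round())
E
```

```text
cap [609. 294.  24.] [610. 297.  15.]
fresh [613. 110.  35.] [616. 113.  15.]
red [619.  21.  31.] [622.  21.  15.]
seat [ 603. -118.   13.] [ 603. -118.   15.]
plate [ 618. -287.   10.] [ 617. -287.   15.]
spent [ 427. -124.   44.] [ 425. -128.   15.]
tray [441. 143.   7.] [441. 140.  15.]
jar [ 750. -107.   56.] [ 764. -109.   15.]
bottle [ 443. -395.   81.] [ 442. -414.   15.]
wr [751. 116.   5.] [747. 112.  15.]
```

View pics/w0.png

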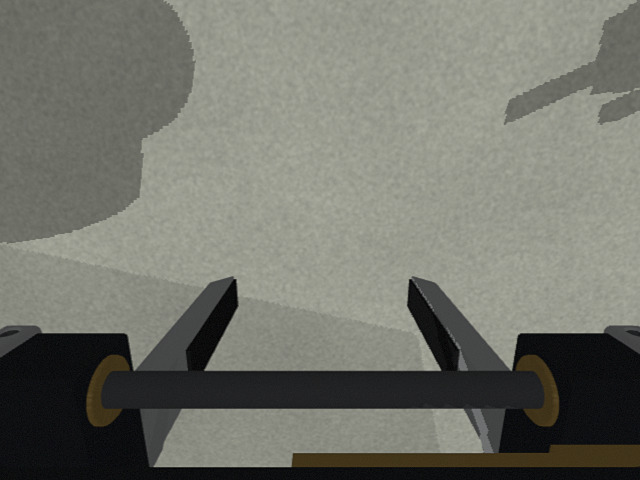

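The wrist view shows bare bench, with the fingers at rows above 280. I'm moving to an overview pose.

Emit:
jog_arm(
  series=[
    [0.3, 0.4, 0.08, 0, 0, -0.07, 0],
    [0.676, 0.845, 0.15, 0, 0, -0.146, 0],
    [0.676, 0.845, 0.15, 0, 0, -0.146, 0],
    [0.676, 0.845, 0.15, 0, 0, -0.146, 0],
    [0.676, 0.845, 0.15, 0, 0, -0.146, 0],
  ],
)

```text
clock: 0.67
eef_pos: [207.7, -433.0, 232.2]
eef_rot: [3.14, -0.001, 0.004]
wrist_force: [-0.2, -0.6, -0.5]
finger_gap: 93.9
finger_force: 0.0
```

Emit:
jog_arm(
  series=[
    [0.676, 0.845, 0.15, 0, 0, 0, 0],
    [0.676, 0.845, 0.15, 0, 0, 0, 0],
    [0.676, 0.845, 0.15, 0, 0, 0, 0],
    [0.676, 0.845, 0.15, 0, 0, 0, 0],
  ],
)

```text
clock: 1.0
eef_pos: [289.6, -330.6, 250.2]
eef_rot: [3.141, -0.001, 0.003]
wrist_force: [-0.8, -0.6, 0.5]
finger_gap: 94.0
finger_force: 0.0
```

Emit:
jog_arm(
  series=[
    [0.676, 0.845, 0, 0, 0, 0, 0],
    [0.676, 0.845, 0, 0, 0, 0, 0],
    [0.676, 0.845, 0, 0, 0, 0, 0],
    [0.676, 0.845, 0, 0, 0, 0, 0],
  ],
)

```text
clock: 1.33
eef_pos: [371.0, -228.8, 249.2]
eef_rot: [-3.141, -0.0, 0.004]
wrist_force: [-0.3, -1.1, -0.1]
finger_gap: 94.1
finger_force: 0.0
```

Emit:
jog_arm(
  series=[
    [0.676, 0.845, 0, 0, 0, 0, 0],
    [0.676, 0.845, 0, 0, 0, 0, 0],
    [0.676, 0.845, 0, 0, 0, 0, 0],
    [0.676, 0.845, 0, 0, 0, 0, 0],
    [0.676, 0.845, 0, 0, 0, 0, 0],
    [0.676, 0.845, 0, 0, 0, 0, 0],
  ],
)

```text
clock: 1.83
eef_pos: [449.5, -131.2, 249.0]
eef_rot: [3.142, 0.001, 0.0]
wrist_force: [0.2, -0.4, 0.3]
finger_gap: 94.3
finger_force: 0.0
```

```bash
python3 - <<'E'
from h import *
import pickle
s=manip.read_state();print(s["clock"],s["eef_pos"],s["eef_rot"],np.abs(s["qd"]).max())
pickle.dump(snap("wrist","w1"),open("w1.pkl","wb"))
E
```

```text
1.8333 [ 449.45649191 -131.2423941   248.98216018] [3.14151421e+00 1.00338966e-03 4.39611960e-04] 0.02370802157519264
```

View pics/w1.png

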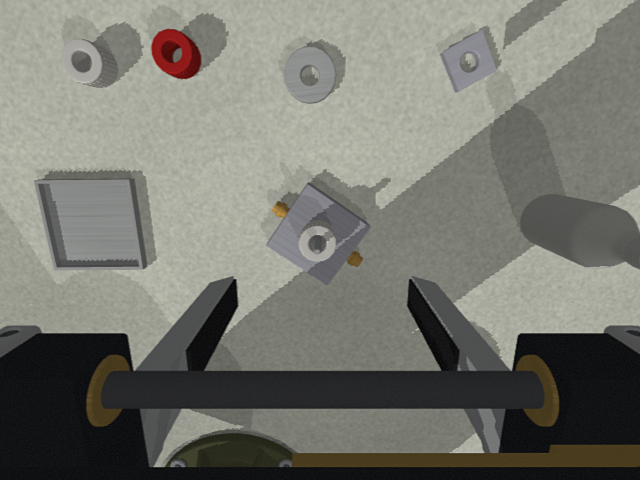

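The wrist view shows everything except the cap: fresh (84,60), red (176,52), seat (309,74), plate (469,59), tray (92,222), and base with spent (317,241). For a second viewpoint I'm moving 230 mm in +y.

Emit:
jog_arm(
  series=[
    [0.0, 0.96, 0, 0, 0, 0, 0],
    [0.0, 0.96, 0, 0, 0, 0, 0],
    [0.0, 0.96, 0, 0, 0, 0, 0],
    [0.0, 0.96, 0, 0, 0, 0, 0],
  ],
)

```text
clock: 2.22
eef_pos: [449.3, -12.7, 249.7]
eef_rot: [-3.141, -0.001, 0.002]
wrist_force: [0.3, -1.4, -0.4]
finger_gap: 93.9
finger_force: 0.0
```

Emit:
jog_arm(
  series=[
    [0.0, 0.96, 0, 0, 0, 0, 0],
    [0.0, 0.96, 0, 0, 0, 0, 0],
    [0.0, 0.96, 0, 0, 0, 0, 0],
    [0.0, 0.96, 0, 0, 0, 0, 0],
    [0.0, 0.96, 0, 0, 0, 0, 0],
    [0.0, 0.96, 0, 0, 0, 0, 0],
  ],
)

```text
clock: 2.72
eef_pos: [449.9, 98.8, 249.4]
eef_rot: [3.141, 0.0, -0.001]
wrist_force: [-0.4, -0.0, 1.7]
finger_gap: 93.8
finger_force: 0.0
```

```bash
python3 - <<'E'
from h import *
import pickle
s=manip.read_state();print(s["clock"],s["eef_pos"],s["eef_rot"],np.abs(s["qd"]).max())
pickle.dump(snap("wrist","w2"),open("w2.pkl","wb"))
E
```

```text
2.7167 [449.931557    98.78096639 249.42713356] [ 3.14126159e+00  8.07224901e-06 -9.07666533e-04] 0.011459658254147975
```

View pics/w2.png

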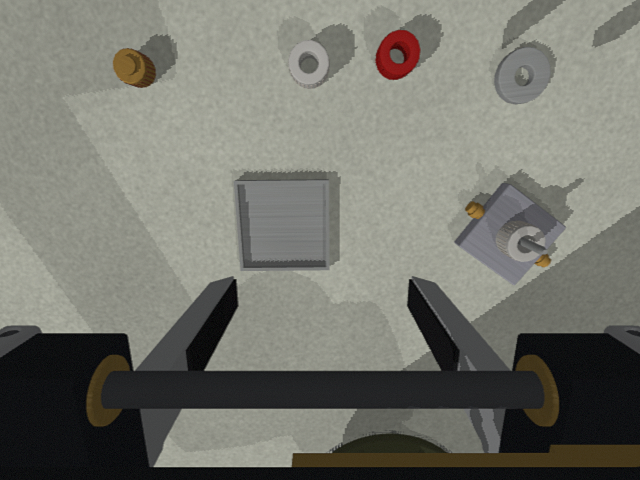

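w2 adds the cap, with its button at (131,64). It also shows fresh (309,63), seat (523,73), tray (284,224) and spent (523,241). I'll view enlarged crops to place the outlines accurately.

```bash
python3 - <<'E'
from h import *
import pickle
w=[pickle.load(open(f"w{i}.pkl","rb")) for i in(1,2)]
T=[(0,84,60),(0,309,74),(0,469,59),(0,317,241),(1,309,63),(1,523,73),(1,134,66),(1,523,241)]
tiles=[]
for i,x,y in T:
    x0,y0=x-33,y-33
    c=np.zeros((66,66,3),np.uint8);a=max(0,y0);b=w[i]["im"][a:y0+66,x0:x0+66];c[a-y0:a-y0+b.shape[0],:b.shape[1]]=b
    t=cv2.resize(c,(200,200),interpolation=cv2.INTER_CUBIC)
    for k in range(0,66,10): t[int(k*3.03),:6]=t[:6,int(k*3.03)]=(255,0,0)
    t[199]=t[:,199]=0;tiles.append(t)
m=np.vstack([np.hstack(tiles[:4]),np.hstack(tiles[4:])])
m=cv2.convertScaleAbs(m,alpha=1.4)
cv2.imwrite("pics/mos1.png",m[:,:,::-1])
E
```

```text
(no output)
```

View pics/mos1.png

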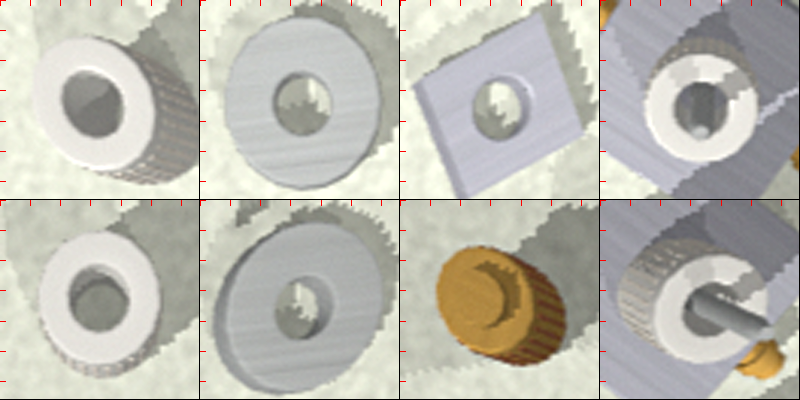

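The crops show the top faces clearly. The centres in full-image pixels are:

| Part | w1 | w2 |
|---|---|---|
| Fresh | (81.9,61.3) | (308.8,62.3) |
| Seat | (309.7,75) | (524.5,75.3) |
| Plate | (469.7,61.6) | – |
| Spent | (317.7,243) | (527,243.6) |
| Post tip | (317,251.2) | (546.1,251.2) |
| Cap shoulder | – | (129,65.7) |

```bash
python3 - <<'E'
from h import *
import pickle
w=[pickle.load(open(f"w{i}.pkl","rb")) for i in(1,2)]
P=dict(fresh=((81.9,61.3),(308.8,62.3)),seat=((309.7,75),(524.5,75.3)),spent=((317.7,243),(527,243.6)),tip=((317,251.2),(546.1,251.2)),
 tray_l=((51,180),(238.5,182)))
for k,p in P.items():
    x,r=tri(w,p);print(k,x.round(1),np.round(r,1))
print("plate10",onz(w[0],(469.7,61.6),10).round(1)," cap26",onz(w[1],(129,65.7),26).round(1))
t=snap("top");s=snap("scene")
print("plate tri",tri([w[0],t],[(469.7,61.6),(442.5,225.5)]))
print("cap tri (button)",tri([w[1],t,s],[(129.5,64.5),(146,233.5),(477,236)]))
# plate orientation from top face corners; foot corners
o=np.array([436,26])
c=np.array([(143,12),(183,132),(70,196),(16,82)])/3.03+o
C=np.array([onz(w[0],p,10) for p in c]);print("plate corners",C.round(1)[:,:2].tolist(),C.mean(0).round(1))
F=np.array([onz(w[0],p,20) for p in [(308,183),(369,226),(327,284),(267,243)]]);print("foot",F.round(1)[:,:2].tolist(),F.mean(0).round(1))
for X in (C,F):
  e=np.roll(X,-1,0)-X;print(np.degrees(np.arctan2(e[:,1],e[:,0])).round(1)%90,np.linalg.norm(e,axis=1).round(1))
# tray outer rim corners w2, z=12
G=np.array([onz(w[1],p,12) for p in [(234,180),(329,180),(329,270),(240,271)]]);print("tray",G.round(1)[:,:2].tolist(),G.mean(0).round(1))
E
```

```text
fresh [610.2 112.6  27.7] [0.1 0.1]
seat [ 600.9 -117.4   11. ] [0.3 0.3]
spent [ 425. -126.   49.] [0.2 0.2]
tip [ 426.3 -125.6   83.2] [0.1 0.1]
tray_l [486.5 202.  -16.6] [0.7 0.7]
plate10 [ 614.  -287.2   10. ]  cap26 [607.5 296.4  26. ]
plate tri (array([ 618.71112633, -293.16132894,   -6.43564264]), [np.float64(1.2120150386072808), np.float64(1.2120150386071022)])
cap tri (button) (array([609.14791595, 293.68915864,  29.98946313]), [np.float64(1.3614538197452455), np.float64(1.4426662201843594), np.float64(0.810683763775528)])
plate corners [[643.8, -297.8], [606.4, -316.5], [585.5, -278.9], [622.2, -256.3]] [ 614.5 -287.4   10. ]
foot [[487.4, -114.9], [437.8, -185.5], [365.3, -136.9], [417.2, -65.7]] [ 426.9 -125.7   20. ]
[26.6 29.1 31.7 27.6] [41.9 43.  43.1 46.8]
[54.9 56.1 53.9 55. ] [86.3 87.4 88.1 85.7]
tray [[490.8, 200.4], [490.7, 91.2], [381.1, 90.7], [379.9, 200.5]] [435.6 145.7  12. ]
```

Triangulation is consistent. The post is at (426.3,-125.6) and the foot's centre agrees. Cartridge, ring and post heights match the text. Going to the spent cartridge.

Emit:
jog_arm(
  series=[
    [-0.204, -0.944, 0, 0, 0, 0, 0],
    [-0.204, -0.944, 0, 0, 0, 0, 0],
    [-0.204, -0.944, 0, 0, 0, 0, 0],
    [-0.204, -0.944, 0, 0, 0, 0, 0],
  ],
)

```text
clock: 3.2
eef_pos: [424.2, -17.5, 249.6]
eef_rot: [3.141, -0.0, -0.005]
wrist_force: [0.3, 1.6, 0.2]
finger_gap: 94.3
finger_force: 0.0
```

Emit:
jog_arm(
  series=[
    [0, -0.944, 0, 0, 0, 0, 0],
    [0, -0.944, 0, 0, 0, 0, 0],
    [0, -0.944, 0, 0, 0, 0, 0],
    [0, -0.944, -0.3, 0, 0, 0, 0],
    [0, -0.944, -0.6, 0, 0, 0, 0],
    [0, -0.944, -0.8, 0, 0, 0, 0],
    [0, -0.944, -0.8, 0, 0, 0, 0],
    [0, -0.944, -0.8, 0, 0, 0, 0],
  ],
)

```text
clock: 3.87
eef_pos: [425.0, -126.4, 153.6]
eef_rot: [-3.141, 0.001, -0.0]
wrist_force: [0.7, -0.0, -0.1]
finger_gap: 94.0
finger_force: 0.0
```

Emit:
jog_arm(
  series=[
    [0, 0, -0.2, 0, 0, 0, 0],
    [0, 0, -0.4, 0, 0, 0, 0],
    [0, 0, -0.6, 0, 0, 0, 0],
    [0, 0, -0.8, 0, 0, 0, 0],
    [0, 0, -0.96, 0, 0, 0, 0],
    [0, 0, -0.96, 0, 0, 0, 0],
    [0, 0, -0.96, 0, 0, 0, 0],
    [0, 0, -0.96, 0, 0, 0, 0],
  ],
)

```text
clock: 4.53
eef_pos: [426.5, -126.6, 40.3]
eef_rot: [3.141, -0.003, 0.0]
wrist_force: [0.3, -1.5, 0.4]
finger_gap: 93.8
finger_force: 0.0
```

Emit:
jog_arm(
  series=[
    [0, 0, 0, 0, 0, 0, 0.4],
    [0, 0, 0, 0, 0, 0, 0.5],
    [0, 0, 0, 0, 0, 0, 0.7],
    [0, 0, 0, 0, 0, 0, 0.7],
    [0, 0, 0, 0, 0, 0, 0.7],
    [0, 0, 0, 0, 0, 0, 0.7],
    [0, 0, 0, 0, 0, 0, 0.7],
    [0, 0, 0, 0, 0, 0, 0.7],
  ],
  grip_force=15,
)

```text
clock: 5.2
eef_pos: [425.3, -126.1, 38.2]
eef_rot: [-3.142, 0.0, 0.0]
wrist_force: [-0.6, 0.0, 0.1]
finger_gap: 43.9
finger_force: 0.0
```

Emit:
jog_arm(
  series=[
    [0, 0, 0, 0, 0, 0, 0.8],
    [0, 0, 0, 0, 0, 0, 0.8],
    [0, 0, 0, 0, 0, 0, 0.8],
    [0, 0, 0, 0, 0, 0, 0.8],
    [0, 0, 0, 0, 0, 0, 0.8],
  ],
)

```text
clock: 5.62
eef_pos: [425.3, -126.1, 38.2]
eef_rot: [-3.142, 0.0, 0.001]
wrist_force: [0.0, 0.9, 1.0]
finger_gap: 41.1
finger_force: 15.0
```

Emit:
jog_arm(
  series=[
    [0, 0, 0.15, 0, 0, 0, 0.8],
    [0, 0, 0.4, 0, 0, 0, 0.8],
    [0, 0, 0.65, 0, 0, 0, 0.8],
    [0, 0, 0.85, 0, 0, 0, 0.8],
    [0.086, 0, 0.85, 0, 0, 0, 0.8],
    [0.086, 0.25, 0.85, 0, 0, 0, 0.8],
    [0.086, 0.5, 0.85, 0, 0, 0, 0.8],
    [0.086, 0.755, 0.85, 0, 0, 0, 0.8],
  ],
)

```text
clock: 6.28
eef_pos: [435.4, -34.6, 140.2]
eef_rot: [-3.142, -0.0, -0.001]
wrist_force: [0.1, -0.9, -0.5]
finger_gap: 40.7
finger_force: 15.0
```

Emit:
jog_arm(
  series=[
    [0, 0.25, 0, 0, 0, 0, 0.8],
    [0, 0.5, 0, 0, 0, 0, 0.8],
    [0, 0.75, 0, 0, 0, 0, 0.8],
    [0, 0.85, 0, 0, 0, 0, 0.8],
  ],
)

```text
clock: 6.62
eef_pos: [435.2, 69.2, 140.2]
eef_rot: [-3.141, 0.0, 0.002]
wrist_force: [-0.9, -0.6, 0.1]
finger_gap: 41.0
finger_force: 15.0
```

Emit:
jog_arm(
  series=[
    [0, 0.25, 0, 0, 0, 0, 0.8],
    [0, 0.45, 0, 0, 0, 0, 0.8],
    [0, 0.66, 0, 0, 0, 0, 0.8],
    [0, 0.66, 0, 0, 0, 0, 0.8],
    [0, 0.66, 0, 0, 0, 0, 0.8],
  ],
)

```text
clock: 7.03
eef_pos: [435.3, 146.4, 140.0]
eef_rot: [3.141, 0.0, 0.003]
wrist_force: [0.3, -0.6, -1.3]
finger_gap: 40.6
finger_force: 15.0
```

Emit:
jog_arm(
  series=[
    [0, 0, -0.25, 0, 0, 0, 0.8],
    [0, 0, -0.5, 0, 0, 0, 0.8],
    [0, 0, -0.75, 0, 0, 0, 0.8],
    [0, 0, -0.88, 0, 0, 0, 0.8],
    [0, 0, -0.94, 0, 0, 0, 0.8],
    [0, 0, -0.97, 0, 0, 0, 0.8],
    [0, 0, -0.977, 0, 0, 0, 0.8],
    [0, 0, -0.977, 0, 0, 0, 0.8],
  ],
)

```text
clock: 7.7
eef_pos: [436.2, 145.6, 23.8]
eef_rot: [-3.141, -0.001, 0.0]
wrist_force: [0.8, 0.1, -0.4]
finger_gap: 41.3
finger_force: 15.0
```

Emit:
jog_arm(
  series=[
    [0, 0, -0.006, 0, 0, 0, 0.8],
    [0, 0, -0.006, 0, 0, 0, 0.8],
    [0, 0, -0.006, 0, 0, 0, 0.5],
    [0, 0, -0.006, 0, 0, 0, 0.4],
    [0, 0, -0.006, 0, 0, 0, 0.36],
    [0, 0, -0.006, 0, 0, 0, 0.36],
    [0, 0, -0.006, 0, 0, 0, 0.36],
    [0, 0, -0.006, 0, 0, 0, 0.36],
  ],
)

```text
clock: 8.37
eef_pos: [435.6, 145.7, 22.3]
eef_rot: [-3.142, -0.0, 0.001]
wrist_force: [-0.4, 0.5, -0.1]
finger_gap: 60.4
finger_force: 0.0
```

Emit:
jog_arm(
  series=[
    [0, 0, 0.2, 0, 0, 0, 0.36],
    [0, 0, 0.5, 0, 0, 0, 0.36],
    [0, 0, 0.8, 0, 0, 0, 0.3],
    [0, 0, 1.0, 0, 0, 0, 0.2],
    [0, 0, 1.0, 0, 0, 0, 0.1],
  ],
)

```text
clock: 8.78
eef_pos: [437.5, 146.2, 147.0]
eef_rot: [-3.14, -0.007, 0.001]
wrist_force: [0.8, -0.0, 1.0]
finger_gap: 75.9
finger_force: 0.0
```

```bash
python3 - <<'E'
from h import *
v=snap("wrist");print(manip.read_state()["eef_pos"]);a=v["im"][140:380,160:480]
t=snap("top")["im"][270:370,170:410];t=cv2.resize(t,(480,200))
s=snap("scene")["im"][180:280,220:460];s=cv2.resize(s,(480,200))
cv2.imwrite("pics/c1.png",cv2.convertScaleAbs(np.hstack([a,np.vstack([t,s])[:240*1].copy() if 0 else cv2.resize(np.vstack([t,s]),(288,240))]),alpha=1.3)[:,:,::-1])
E
```

```text
[436.6071036  145.97763511 144.41822773]
```

View pics/c1.png

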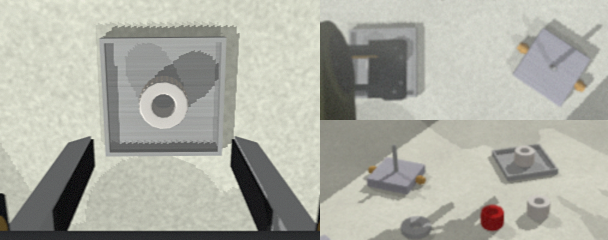

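The spent cartridge stands upright in the middle of the tray and the post is free. Next is the seat ring.

Emit:
jog_arm(
  series=[
    [0.15, -0.25, 0, 0, 0, 0, 0],
    [0.3, -0.5, 0, 0, 0, 0, 0],
    [0.459, -0.731, 0, 0, 0, 0, 0],
    [0.459, -0.731, 0, 0, 0, 0, 0],
  ],
)

```text
clock: 9.27
eef_pos: [492.2, 54.4, 140.6]
eef_rot: [3.141, 0.002, -0.003]
wrist_force: [-0.6, -0.2, -0.0]
finger_gap: 93.6
finger_force: 0.0
```

Emit:
jog_arm(
  series=[
    [0.15, -0.25, 0, 0, 0, 0, 0],
    [0.3, -0.5, 0, 0, 0, 0, 0],
    [0.459, -0.731, 0, 0, 0, 0, 0],
    [0.459, -0.731, 0, 0, 0, 0, 0],
  ],
)

```text
clock: 9.6
eef_pos: [547.0, -33.3, 140.4]
eef_rot: [3.141, 0.002, -0.003]
wrist_force: [-0.4, -0.0, -0.5]
finger_gap: 93.8
finger_force: 0.0
```

Emit:
jog_arm(
  series=[
    [0.15, -0.25, -0.1, 0, 0, 0, 0],
    [0.3, -0.5, -0.3, 0, 0, 0, 0],
    [0.459, -0.731, -0.5, 0, 0, 0, 0],
    [0.459, -0.731, -0.5, 0, 0, 0, 0],
    [0.459, -0.731, -0.5, 0, 0, 0, 0],
    [0.459, -0.731, -0.5, 0, 0, 0, 0],
  ],
)

```text
clock: 10.1
eef_pos: [600.3, -116.5, 81.7]
eef_rot: [-3.141, 0.001, 0.001]
wrist_force: [0.0, -0.1, 0.5]
finger_gap: 93.9
finger_force: 0.0
```

Emit:
jog_arm(
  series=[
    [0, 0, -0.2, 0, 0, 0, 0],
    [0, 0, -0.4, 0, 0, 0, 0],
    [0, 0, -0.52, 0, 0, 0, 0],
    [0, 0, -0.57, 0, 0, 0, 0],
    [0, 0, -0.59, 0, 0, 0, 0],
    [0, 0, -0.6, 0, 0, 0, 0],
    [0, 0, -0.6, 0, 0, 0, 0],
    [0, 0, -0.6, 0, 0, 0, 0],
  ],
)

```text
clock: 10.77
eef_pos: [601.4, -117.4, 11.5]
eef_rot: [3.141, -0.002, 0.001]
wrist_force: [-1.1, 0.1, 0.2]
finger_gap: 94.2
finger_force: 0.0
```

Emit:
jog_arm(
  series=[
    [0, 0, 0, 0, 0, 0, 0.2],
    [0, 0, 0, 0, 0, 0, 0.4],
    [0, 0, 0, 0, 0, 0, 0.6],
    [0, 0, 0, 0, 0, 0, 0.6],
    [0, 0, 0, 0, 0, 0, 0.6],
    [0, 0, 0, 0, 0, 0, 0.6],
    [0, 0, 0, 0, 0, 0, 0.6],
    [0, 0, 0, 0, 0, 0, 0.6],
  ],
  grip_force=30,
)

```text
clock: 11.43
eef_pos: [600.8, -117.5, 10.3]
eef_rot: [3.142, 0.0, 0.0]
wrist_force: [-0.1, -0.6, 0.6]
finger_gap: 55.8
finger_force: 30.0
```

Emit:
jog_arm(
  series=[
    [0, 0, 0.1, 0, 0, 0, 0.6],
    [0, 0, 0.35, 0, 0, 0, 0.6],
    [0, 0, 0.6, 0, 0, 0, 0.6],
    [0, 0, 0.8, 0, 0, 0, 0.6],
    [-0.1, 0, 0.9, 0, 0, 0, 0.6],
    [-0.3, -0.034, 0.9, 0, 0, 0, 0.6],
    [-0.5, -0.034, 0.9, 0, 0, 0, 0.6],
    [-0.727, -0.034, 0.9, 0, 0, 0, 0.6],
  ],
)

```text
clock: 12.1
eef_pos: [512.7, -121.6, 119.1]
eef_rot: [3.141, -0.001, 0.001]
wrist_force: [0.7, -0.4, -3.0]
finger_gap: 55.6
finger_force: 30.0
```

Emit:
jog_arm(
  series=[
    [-0.2, -0.034, 0, 0, 0, 0, 0.6],
    [-0.4, -0.034, 0, 0, 0, 0, 0.6],
    [-0.6, -0.034, 0, 0, 0, 0, 0.6],
    [-0.727, -0.034, 0, 0, 0, 0, 0.6],
    [-0.727, -0.034, 0, 0, 0, 0, 0.6],
    [-0.727, -0.034, 0, 0, 0, 0, 0.6],
    [-0.727, -0.034, 0, 0, 0, 0, 0.6],
  ],
)

```text
clock: 12.68
eef_pos: [427.1, -125.7, 118.9]
eef_rot: [3.141, -0.001, 0.0]
wrist_force: [0.3, 0.1, -1.4]
finger_gap: 55.7
finger_force: 30.0
```

```bash
python3 - <<'E'
from h import *
print(manip.read_state()["eef_pos"])
v=snap("wrist");a=v["im"][160:400,160:480]
t=snap("top")["im"][270:370,290:440];s=snap("scene")["im"][140:240,210:360]
cv2.imwrite("pics/c2.png",cv2.convertScaleAbs(np.hstack([a,np.vstack([cv2.resize(t,(180,120)),cv2.resize(s,(180,120))])]),alpha=1.3)[:,:,::-1])
E
```

```text
[ 427.13011532 -125.74631105  118.90392382]
```

View pics/c2.png

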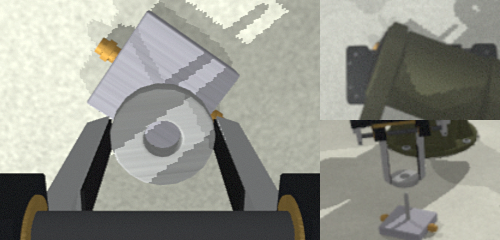

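The ring hangs level, centred between the pads and over the post. Lowering it.

Emit:
jog_arm(
  series=[
    [0, 0, -0.1, 0, 0, 0, 0.6],
    [0, 0, -0.2, 0, 0, 0, 0.6],
    [0, 0, -0.3, 0, 0, 0, 0.6],
    [0, 0, -0.35, 0, 0, 0, 0.6],
  ],
)

```text
clock: 13.17
eef_pos: [426.2, -125.4, 75.0]
eef_rot: [-3.141, 0.002, 0.001]
wrist_force: [-0.4, -0.3, -1.8]
finger_gap: 55.6
finger_force: 30.0
```

Emit:
jog_arm(
  series=[
    [0, 0, -0.1, 0, 0, 0, 0.6],
    [0, 0, -0.2, 0, 0, 0, 0.6],
    [0, 0, -0.3, 0, 0, 0, 0.6],
    [0, 0, -0.35, 0, 0, 0, 0.6],
    [0, 0, -0.37, 0, 0, 0, 0.6],
    [0, 0, -0.377, 0, 0, 0, 0.6],
    [0, 0, -0.377, 0, 0, 0, 0.6],
    [0, 0, -0.377, 0, 0, 0, 0.6],
  ],
)

```text
clock: 13.83
eef_pos: [426.7, -125.7, 31.6]
eef_rot: [3.141, -0.001, 0.0]
wrist_force: [-0.1, 0.1, -2.2]
finger_gap: 55.0
finger_force: 30.0
```

Emit:
jog_arm(
  series=[
    [0, 0, -0.005, 0, 0, 0, 0.6],
    [0, 0, -0.005, 0, 0, 0, 0.6],
    [0, 0, -0.005, 0, 0, 0, 0.3],
    [0, 0, -0.005, 0, 0, 0, 0.15],
    [0, 0, -0.005, 0, 0, 0, 0.15],
    [0, 0, -0.005, 0, 0, 0, 0.15],
    [0, 0, -0.005, 0, 0, 0, 0.15],
  ],
)

```text
clock: 14.42
eef_pos: [426.4, -125.6, 30.5]
eef_rot: [3.142, -0.0, 0.0]
wrist_force: [0.0, 1.1, -0.0]
finger_gap: 79.6
finger_force: 0.0
```

Emit:
jog_arm(
  series=[
    [0, 0, 0.2, 0, 0, 0, 0.15],
    [0, 0, 0.5, 0, 0, 0, 0.15],
    [0, 0, 0.8, 0, 0, 0, 0.15],
    [0, 0, 1.0, 0, 0, 0, 0.15],
    [0, 0, 1.0, 0, 0, 0, 0.15],
    [0, 0, 1.0, 0, 0, 0, 0.15],
  ],
)

```text
clock: 14.92
eef_pos: [426.8, -125.8, 151.3]
eef_rot: [3.141, -0.002, 0.0]
wrist_force: [0.0, 0.7, -1.0]
finger_gap: 79.5
finger_force: 0.0
```

```bash
python3 - <<'E'
from h import *
print(manip.read_state()["eef_pos"])
v=snap("wrist");a=v["im"][120:400,140:500]
s=snap("scene")["im"][160:260,210:360]
cv2.imwrite("pics/c3.png",cv2.convertScaleAbs(np.hstack([a,cv2.resize(s,(420,280))]),alpha=1.3)[:,:,::-1])
E
```

```text
[ 426.76568641 -125.7525337   151.30651143]
```

View pics/c3.png

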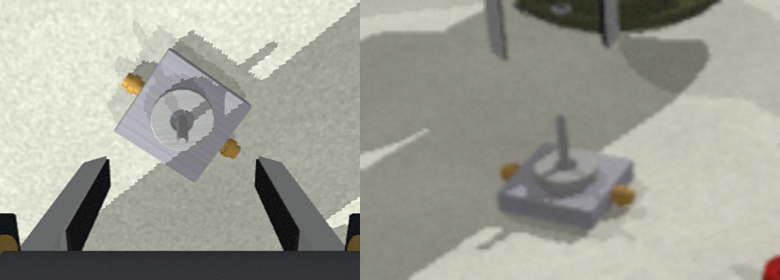

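The seat ring lies flat and concentric on the foot. Next is the fresh cartridge.

Emit:
jog_arm(
  series=[
    [0.17, 0.22, 0, 0, 0, 0, 0.2],
    [0.34, 0.44, 0, 0, 0, 0, 0.2],
    [0.511, 0.662, 0, 0, 0, 0, 0.2],
    [0.511, 0.662, 0, 0, 0, 0, 0.2],
  ],
)

```text
clock: 15.35
eef_pos: [489.2, -42.8, 148.9]
eef_rot: [-3.141, 0.002, 0.003]
wrist_force: [0.8, -0.2, -0.7]
finger_gap: 75.4
finger_force: 0.0
```

Emit:
jog_arm(
  series=[
    [0.17, 0.22, 0, 0, 0, 0, 0.2],
    [0.34, 0.44, 0, 0, 0, 0, 0.2],
    [0.511, 0.662, 0, 0, 0, 0, 0.2],
    [0.511, 0.662, 0, 0, 0, 0, 0.2],
  ],
)

```text
clock: 15.68
eef_pos: [550.4, 36.6, 148.7]
eef_rot: [-3.141, 0.002, 0.003]
wrist_force: [0.4, 0.6, -0.9]
finger_gap: 75.2
finger_force: 0.0
```

Emit:
jog_arm(
  series=[
    [0.17, 0.22, 0, 0, 0, 0, 0.2],
    [0.34, 0.44, -0.1, 0, 0, 0, 0.2],
    [0.511, 0.662, -0.3, 0, 0, 0, 0.2],
    [0.511, 0.662, -0.5, 0, 0, 0, 0.2],
    [0.511, 0.662, -0.5, 0, 0, 0, 0.2],
    [0.511, 0.662, -0.5, 0, 0, 0, 0.2],
    [0.511, 0.662, -0.5, 0, 0, 0, 0.2],
  ],
)

```text
clock: 16.27
eef_pos: [610.3, 111.8, 91.3]
eef_rot: [3.142, -0.0, -0.0]
wrist_force: [-0.5, -0.2, 0.1]
finger_gap: 75.1
finger_force: 0.0
```

Emit:
jog_arm(
  series=[
    [0, 0, -0.2, 0, 0, 0, 0.2],
    [0, 0, -0.4, 0, 0, 0, 0.2],
    [0, 0, -0.52, 0, 0, 0, 0.2],
    [0, 0, -0.58, 0, 0, 0, 0.2],
    [0, 0, -0.612, 0, 0, 0, 0.2],
    [0, 0, -0.612, 0, 0, 0, 0.2],
    [0, 0, -0.612, 0, 0, 0, 0.2],
    [0, 0, -0.612, 0, 0, 0, 0.2],
  ],
)

```text
clock: 16.93
eef_pos: [611.0, 112.7, 18.4]
eef_rot: [-3.141, -0.002, 0.0]
wrist_force: [0.3, 0.3, 0.2]
finger_gap: 75.4
finger_force: 0.0
```

Emit:
jog_arm(
  series=[
    [0, 0, 0, 0, 0, 0, 0.4],
    [0, 0, 0, 0, 0, 0, 0.5],
    [0, 0, 0, 0, 0, 0, 0.6],
    [0, 0, 0, 0, 0, 0, 0.7],
    [0, 0, 0, 0, 0, 0, 0.7],
    [0, 0, 0, 0, 0, 0, 0.7],
    [0, 0, 0, 0, 0, 0, 0.7],
    [0, 0, 0, 0, 0, 0, 0.7],
  ],
  grip_force=15,
)

```text
clock: 17.6
eef_pos: [610.3, 112.7, 17.0]
eef_rot: [-3.142, -0.0, 0.0]
wrist_force: [-0.4, -0.5, 1.4]
finger_gap: 41.9
finger_force: 15.0
```

Emit:
jog_arm(
  series=[
    [0, 0, 0.1, 0, 0, 0, 0.7],
    [0, 0, 0.3, 0, 0, 0, 0.7],
    [0, 0, 0.6, 0, 0, 0, 0.7],
    [0, 0, 0.8, 0, 0, 0, 0.7],
    [-0.05, -0.07, 1.0, 0, 0, 0, 0.7],
    [-0.2, -0.27, 1.0, 0, 0, 0, 0.7],
    [-0.37, -0.47, 1.0, 0, 0, 0, 0.7],
    [-0.511, -0.662, 1.0, 0, 0, 0, 0.7],
  ],
)

```text
clock: 18.27
eef_pos: [547.8, 32.5, 138.0]
eef_rot: [3.142, -0.001, 0.001]
wrist_force: [0.5, -0.2, -1.7]
finger_gap: 41.9
finger_force: 15.0
```

Emit:
jog_arm(
  series=[
    [-0.15, -0.2, 0, 0, 0, 0, 0.7],
    [-0.34, -0.44, 0, 0, 0, 0, 0.7],
    [-0.511, -0.662, 0, 0, 0, 0, 0.7],
    [-0.511, -0.662, 0, 0, 0, 0, 0.7],
  ],
)

```text
clock: 18.6
eef_pos: [485.1, -49.2, 137.8]
eef_rot: [3.141, 0.0, -0.002]
wrist_force: [0.3, 0.3, -0.8]
finger_gap: 42.5
finger_force: 15.0
```

Emit:
jog_arm(
  series=[
    [-0.15, -0.2, 0, 0, 0, 0, 0.7],
    [-0.34, -0.44, 0, 0, 0, 0, 0.7],
    [-0.48, -0.62, 0, 0, 0, 0, 0.7],
    [-0.511, -0.662, 0, 0, 0, 0, 0.7],
    [-0.511, -0.662, 0, 0, 0, 0, 0.7],
    [-0.511, -0.662, 0, 0, 0, 0, 0.7],
    [-0.511, -0.662, 0, 0, 0, 0, 0.7],
  ],
)

```text
clock: 19.18
eef_pos: [427.1, -124.9, 137.3]
eef_rot: [-3.142, -0.0, 0.001]
wrist_force: [1.3, -0.5, -1.0]
finger_gap: 41.8
finger_force: 15.0
```

Emit:
jog_arm(
  series=[
    [0, 0, -0.1, 0, 0, 0, 0.7],
    [0, 0, -0.2, 0, 0, 0, 0.7],
    [0, 0, -0.3, 0, 0, 0, 0.7],
    [0, 0, -0.38, 0, 0, 0, 0.7],
  ],
)

```text
clock: 19.52
eef_pos: [426.8, -124.7, 90.6]
eef_rot: [-3.141, 0.0, 0.002]
wrist_force: [1.6, 0.2, -0.6]
finger_gap: 42.4
finger_force: 15.0
```

Emit:
jog_arm(
  series=[
    [0, 0, -0.1, 0, 0, 0, 0.7],
    [0, 0, -0.2, 0, 0, 0, 0.7],
    [0, 0, -0.27, 0, 0, 0, 0.7],
    [0, 0, -0.32, 0, 0, 0, 0.7],
    [0, 0, -0.34, 0, 0, 0, 0.7],
    [0, 0, -0.347, 0, 0, 0, 0.7],
    [0, 0, -0.347, 0, 0, 0, 0.7],
    [0, 0, -0.347, 0, 0, 0, 0.7],
  ],
)

```text
clock: 20.18
eef_pos: [426.7, -125.7, 50.2]
eef_rot: [3.141, -0.001, 0.001]
wrist_force: [-0.0, 0.0, -1.2]
finger_gap: 41.9
finger_force: 15.0
```

Emit:
jog_arm(
  series=[
    [0, 0, -0.006, 0, 0, 0, 0.7],
    [0, 0, -0.006, 0, 0, 0, 0.7],
    [0, 0, -0.006, 0, 0, 0, 0.7],
    [0, 0, -0.006, 0, 0, 0, 0.4],
    [0, 0, -0.006, 0, 0, 0, 0.25],
    [0, 0, -0.006, 0, 0, 0, 0.2],
    [0, 0, -0.006, 0, 0, 0, 0.2],
    [0, 0, -0.006, 0, 0, 0, 0.2],
  ],
)

```text
clock: 20.85
eef_pos: [426.4, -125.6, 49.1]
eef_rot: [-3.142, -0.0, 0.0]
wrist_force: [-0.5, 0.2, -0.2]
finger_gap: 71.9
finger_force: 0.0
```

Emit:
jog_arm(
  series=[
    [0, 0, 0.2, 0, 0, 0, 0.2],
    [0, 0, 0.5, 0, 0, 0, 0.2],
    [0, 0, 0.8, 0, 0, 0, 0.2],
    [0, 0, 1.0, 0, 0, 0, 0.2],
  ],
)

```text
clock: 21.18
eef_pos: [426.8, -125.8, 172.1]
eef_rot: [3.141, -0.002, 0.0]
wrist_force: [-0.7, 0.3, 0.5]
finger_gap: 75.1
finger_force: 0.0
```

Emit:
jog_arm(
  series=[
    [0.25, -0.25, 0.2, 0, 0, 0, 0.2],
    [0.5, -0.5, 0.3, 0, 0, 0, 0],
    [0.5, -0.5, 0.3, 0, 0, 0, 0],
    [0.5, -0.5, 0.3, 0, 0, 0, 0],
    [0.5, -0.5, 0.3, 0, 0, 0, 0],
    [0.5, -0.5, 0.3, 0, 0, 0, 0],
  ],
)

```text
clock: 21.68
eef_pos: [485.5, -184.8, 204.3]
eef_rot: [-3.141, 0.001, 0.001]
wrist_force: [-0.6, 0.4, 0.2]
finger_gap: 93.8
finger_force: 0.0
```

```bash
python3 - <<'E'
from h import *
import pickle
print(manip.read_state()["eef_pos"],manip.read_state()["eef_rot"])
v=snap("wrist","w3");pickle.dump(v,open("w3.pkl","wb"));print(proj(v,(614,-287,10)),proj(v,(426,-125.6,62)))
im=cv2.convertScaleAbs(v["im"],alpha=1.3)
def crop(X,r):
    p=proj(v,X).astype(int);x0=max(p[0]-r,0);y0=max(p[1]-r,0);print(x0,y0);return cv2.resize(im[y0:y0+2*r,x0:x0+2*r],(400,400),interpolation=cv2.INTER_CUBIC)
cv2.imwrite("pics/c4.png",np.hstack([crop((614,-287,10),50),crop((426,-125.6,40),50)])[:,:,::-1])
E
```

```text
[ 485.516274   -184.83260804  204.31426122] [-3.14084780e+00  1.38192806e-03  7.59380306e-04]
[428.88114709  91.9065822 ] [261.29436731 294.01575281]
378 41
214 235
```

View pics/c4.png

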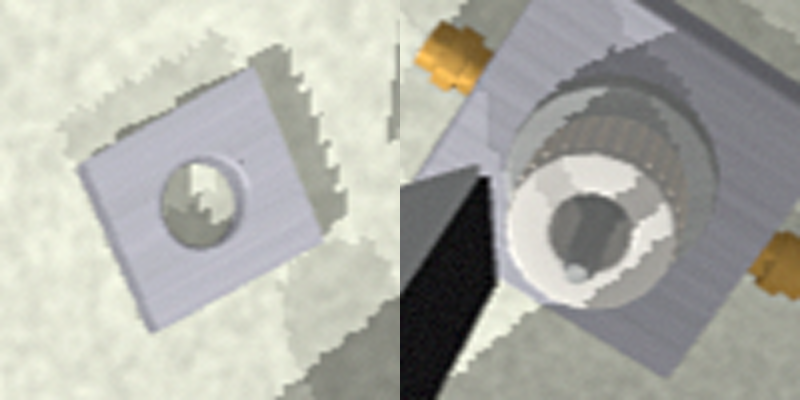

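Fresh stands upright and concentric on the seat. The plate's top corners in the crop are about (254,67), (321,240), (157,329) and (85,162), with its hole at (203,204).

```bash
python3 - <<'E'
from h import *
import pickle
w1=pickle.load(open("w1.pkl","rb"));v=pickle.load(open("w3.pkl","rb"))
h=np.array((203,204))/4+(378,41)
print(tri([w1,v],[(469.7,61.6),h]),onz(v,h,10))
c=np.array([(254,67),(321,240),(157,329),(85,162)])/4+(378,41)
C=np.array([onz(v,p,10) for p in c]);e=np.roll(C,-1,0)-C
print(C.mean(0),np.degrees(np.arctan2(e[:,1],e[:,0]))%90,np.linalg.norm(e,axis=1))
E
```

```text
(array([ 613.54712378, -286.20109045,   12.47429432]), [np.float64(0.032375401908566095), np.float64(0.03237540190848648)]) [ 613.91636364 -286.88040379   10.        ]
[ 614.55306973 -287.09286761   10.        ] [27.51690025 28.17911416 27.89296583 28.14377885] [42.78853458 43.44025099 42.81317412 43.72097221]
```

The plate is at (614.2,-287), turned 27.9°.

Emit:
jog_arm(
  series=[
    [0.15, -0.13, -0.1, 0, 0, 0.07, 0],
    [0.3, -0.25, -0.2, 0, 0, 0.14, 0],
    [0.45, -0.38, -0.3, 0, 0, 0.21, 0],
    [0.6, -0.5, -0.4, 0, 0, 0.28, 0],
    [0.6, -0.5, -0.4, 0, 0, 0.31, 0],
    [0.6, -0.5, -0.4, 0, 0, 0.31, 0],
  ],
)

```text
clock: 22.23
eef_pos: [558.0, -245.2, 155.5]
eef_rot: [-3.139, 0.001, 0.49]
wrist_force: [-0.1, 0.0, -0.3]
finger_gap: 93.9
finger_force: 0.0
```

Emit:
jog_arm(
  series=[
    [0.15, -0.12, -0.1, 0, 0, 0, 0],
    [0.3, -0.24, -0.25, 0, 0, 0, 0],
    [0.465, -0.345, -0.4, 0, 0, 0, 0],
    [0.465, -0.345, -0.5, 0, 0, 0, 0],
    [0.465, -0.345, -0.5, 0, 0, 0, 0],
    [0.465, -0.345, -0.5, 0, 0, 0, 0],
    [0.465, -0.345, -0.5, 0, 0, 0, 0],
  ],
)

```text
clock: 22.82
eef_pos: [614.1, -286.5, 98.8]
eef_rot: [3.14, -0.001, 0.487]
wrist_force: [0.0, 0.0, -0.3]
finger_gap: 94.1
finger_force: 0.0
```

Emit:
jog_arm(
  series=[
    [0, 0, -0.2, 0, 0, 0, 0],
    [0, 0, -0.4, 0, 0, 0, 0],
    [0, 0, -0.58, 0, 0, 0, 0],
    [0, 0, -0.67, 0, 0, 0, 0],
    [0, 0, -0.71, 0, 0, 0, 0],
    [0, 0, -0.725, 0, 0, 0, 0],
    [0, 0, -0.725, 0, 0, 0, 0],
    [0, 0, -0.725, 0, 0, 0, 0],
  ],
)

```text
clock: 23.48
eef_pos: [614.8, -287.3, 11.7]
eef_rot: [3.14, -0.001, 0.487]
wrist_force: [0.6, 0.1, 0.6]
finger_gap: 94.3
finger_force: 0.0
```

Emit:
jog_arm(
  series=[
    [0, 0, 0, 0, 0, 0, 0.4],
    [0, 0, 0, 0, 0, 0, 0.5],
    [0, 0, 0, 0, 0, 0, 0.6],
    [0, 0, 0, 0, 0, 0, 0.7],
    [0, 0, 0, 0, 0, 0, 0.7],
    [0, 0, 0, 0, 0, 0, 0.7],
    [0, 0, 0, 0, 0, 0, 0.7],
    [0, 0, 0, 0, 0, 0, 0.7],
  ],
  grip_force=20,
)

```text
clock: 24.15
eef_pos: [614.1, -287.0, 10.0]
eef_rot: [-3.142, 0.0, 0.487]
wrist_force: [0.2, 0.6, -0.4]
finger_gap: 44.1
finger_force: 0.1
```

Emit:
jog_arm(
  series=[
    [0, 0, 0, 0, 0, 0, 0.7],
    [0, 0, 0, 0, 0, 0, 0.7],
    [0, 0, 0, 0, 0, 0, 0.7],
    [0, 0, 0.1, 0, 0, 0, 0.7],
    [0, 0, 0.35, 0, 0, 0, 0.7],
    [0, 0, 0.6, 0, 0, 0, 0.7],
    [0, 0, 0.8, 0, 0, 0, 0.7],
    [0, 0, 0.9, 0, 0, 0, 0.7],
  ],
)

```text
clock: 24.82
eef_pos: [615.1, -287.5, 122.7]
eef_rot: [3.138, -0.003, 0.487]
wrist_force: [0.8, -0.4, -0.8]
finger_gap: 43.6
finger_force: 20.0
```

Emit:
jog_arm(
  series=[
    [-0.15, 0.13, 0, 0, 0, 0, 0.7],
    [-0.38, 0.33, 0, 0, 0, 0, 0.7],
    [-0.6, 0.52, 0, 0, 0, 0, 0.7],
    [-0.7825, 0.6725, 0, 0, 0, 0, 0.7],
  ],
)

```text
clock: 25.15
eef_pos: [518.3, -204.8, 117.6]
eef_rot: [-3.141, 0.001, 0.488]
wrist_force: [0.9, -0.9, 0.3]
finger_gap: 43.5
finger_force: 20.0
```

Emit:
jog_arm(
  series=[
    [-0.2, 0.17, 0, 0, 0, 0, 0.7],
    [-0.4, 0.34, 0, 0, 0, 0, 0.7],
    [-0.6, 0.52, 0, 0, 0, 0, 0.7],
    [-0.75, 0.645, 0, 0, 0, 0, 0.7],
    [-0.7825, 0.6725, 0, 0, 0, 0, 0.7],
    [-0.7825, 0.6725, 0, 0, 0, 0, 0.7],
    [-0.7825, 0.6725, 0, 0, 0, 0, 0.7],
  ],
)

```text
clock: 25.73
eef_pos: [426.9, -126.0, 118.4]
eef_rot: [3.141, -0.001, 0.488]
wrist_force: [0.5, 0.0, -0.6]
finger_gap: 43.8
finger_force: 20.0
```

Emit:
jog_arm(
  series=[
    [0, 0, -0.1, 0, 0, 0, 0.7],
    [0, 0, -0.2, 0, 0, 0, 0.7],
    [0, 0, -0.28, 0, 0, 0, 0.7],
    [0, 0, -0.34, 0, 0, 0, 0.7],
    [0, 0, -0.365, 0, 0, 0, 0.7],
    [0, 0, -0.376, 0, 0, 0, 0.7],
    [0, 0, -0.376, 0, 0, 0, 0.7],
    [0, 0, -0.376, 0, 0, 0, 0.7],
  ],
)

```text
clock: 26.4
eef_pos: [426.6, -125.7, 73.3]
eef_rot: [3.141, -0.0, 0.487]
wrist_force: [-0.2, 0.4, -0.8]
finger_gap: 43.8
finger_force: 20.0
```

Emit:
jog_arm(
  series=[
    [0, 0, -0.006, 0, 0, 0, 0.7],
    [0, 0, -0.006, 0, 0, 0, 0.7],
    [0, 0, -0.006, 0, 0, 0, 0.6],
    [0, 0, -0.006, 0, 0, 0, 0.4],
    [0, 0, -0.006, 0, 0, 0, 0.25],
    [0, 0, -0.006, 0, 0, 0, 0.25],
    [0, 0, -0.006, 0, 0, 0, 0.25],
    [0, 0, -0.006, 0, 0, 0, 0.25],
  ],
)

```text
clock: 27.07
eef_pos: [426.4, -125.6, 72.2]
eef_rot: [3.142, -0.0, 0.487]
wrist_force: [-0.3, -0.0, 0.3]
finger_gap: 70.0
finger_force: 0.0
```

Emit:
jog_arm(
  series=[
    [0, 0, 0.2, 0, 0, 0, 0.25],
    [0, 0, 0.5, 0, 0, 0, 0.25],
    [0, 0, 0.8, 0, 0, -0.07, 0.25],
    [0, 0, 0.8, 0, 0, -0.14, 0.25],
    [0, 0, 0.8, 0, 0, -0.21, 0.25],
    [0, 0, 0.8, 0, 0, -0.28, 0.25],
    [0, 0, 0.8, 0, 0, -0.31, 0.25],
    [0, 0, 0.8, 0, 0, -0.31, 0.25],
  ],
)

```text
clock: 27.73
eef_pos: [426.3, -125.6, 168.3]
eef_rot: [3.142, -0.0, -0.002]
wrist_force: [-0.7, 0.6, -0.6]
finger_gap: 70.3
finger_force: 0.0
```

```bash
python3 - <<'E'
from h import *
print(manip.read_state()["eef_pos"])
v=snap("wrist");a=v["im"][120:400,140:500]
s=snap("scene")["im"][160:260,210:360]
print(proj(v,(426.3,-125.6,72))-(140,120))
cv2.imwrite("pics/c5.png",cv2.convertScaleAbs(np.hstack([a,cv2.resize(s,(420,280))]),alpha=1.3)[:,:,::-1])
E
```

```text
[ 426.34768585 -125.59862996  168.26235155]
[182.88459232 128.4442713 ]
```

View pics/c5.png

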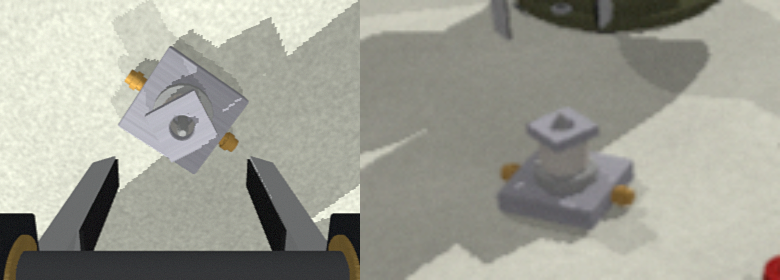

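The plate lies flat and centred. I'm going to a second viewpoint for the cap.

Emit:
jog_arm(
  series=[
    [0.1, 0.3, 0, 0, 0, 0, 0.25],
    [0.205, 0.65, 0, 0, 0, 0, 0.25],
    [0.205, 0.974, 0, 0, 0, 0, 0.25],
    [0.205, 0.974, 0, 0, 0, 0, 0.25],
  ],
)

```text
clock: 28.17
eef_pos: [450.9, -3.6, 168.1]
eef_rot: [-3.141, 0.0, 0.007]
wrist_force: [-0.3, -0.4, -0.7]
finger_gap: 70.9
finger_force: 0.0
```

Emit:
jog_arm(
  series=[
    [0.1, 0.3, 0, 0, 0, 0, 0.25],
    [0.205, 0.65, 0, 0, 0, 0, 0.25],
    [0.205, 0.974, 0, 0, 0, 0, 0.25],
    [0.205, 0.974, 0, 0, 0, 0, 0.25],
  ],
)

```text
clock: 28.5
eef_pos: [475.4, 113.2, 168.0]
eef_rot: [-3.141, 0.0, 0.007]
wrist_force: [0.5, -0.4, 0.3]
finger_gap: 70.5
finger_force: 0.0
```

Emit:
jog_arm(
  series=[
    [0.1, 0.3, 0, 0, 0, 0, 0.25],
    [0.205, 0.65, 0, 0, 0, 0, 0.25],
    [0.205, 0.974, 0, 0, 0, 0, 0.25],
    [0.205, 0.974, 0, 0, 0, 0, 0.25],
    [0.205, 0.974, 0, 0, 0, 0, 0.25],
    [0.205, 0.974, 0, 0, 0, 0, 0.25],
    [0.205, 0.974, 0, 0, 0, 0, 0.25],
  ],
)

```text
clock: 29.08
eef_pos: [500.3, 223.8, 168.2]
eef_rot: [3.141, 0.0, -0.0]
wrist_force: [0.4, 0.1, 0.2]
finger_gap: 70.2
finger_force: 0.0
```

```bash
python3 - <<'E'
from h import *
import pickle
print(manip.read_state()["eef_pos"],manip.read_state()["eef_rot"])
v=snap("wrist");pickle.dump(v,open("w4.pkl","wb"))
p=proj(v,(608,295,26)).astype(int);print(p)
r=50;x0,y0=max(p[0]-r,0),max(p[1]-r,0);print(x0,y0)
w2=pickle.load(open("w2.pkl","rb"))["im"]
a=[cv2.resize(i,(400,400),interpolation=cv2.INTER_CUBIC) for i in (v["im"][y0:y0+100,x0:x0+100],w2[41:91,109:159])]
cv2.imwrite("pics/c6.png",cv2.convertScaleAbs(np.hstack(a),alpha=1.3)[:,:,::-1])
E
```

```text
[500.2612952  223.77302701 168.22182872] [ 3.14136780e+00  8.87907548e-05 -3.88988423e-05]
[237 109]
187 59
```

View pics/c6.png

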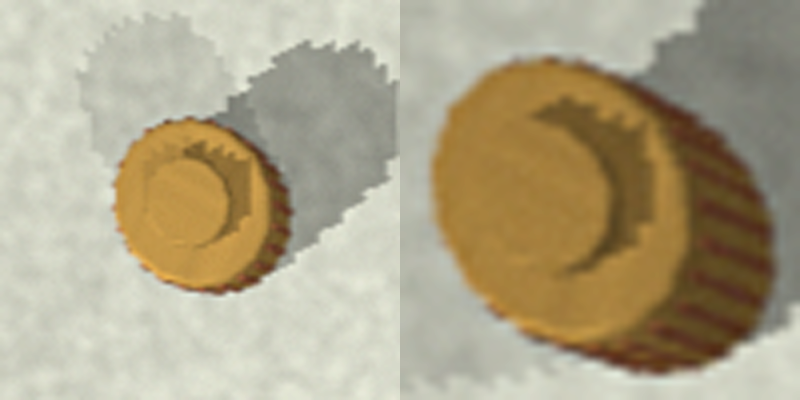

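The cap's shoulder face is centred at (235.5,110) here and at (129.2,66.1) in w2.

```bash
python3 - <<'E'
from h import *
import pickle
v=pickle.load(open("w4.pkl","rb"));w=pickle.load(open("w2.pkl","rb"))
print(tri([w,v],[(129.2,66.1),(235.5,110)]),onz(v,(235.5,110),26),onz(w,(129.2,66.1),26),onz(v,(187+185/4,59+203/4),30))
E
```

```text
(array([607.65681839, 297.42141112,  23.60323395]), [np.float64(0.074105460647099), np.float64(0.07410546064732124)]) [607.49834671 296.84146214  26.        ] [607.10352061 296.25277046  26.        ] [607.3116612  297.76492502  30.        ]
```

Emit:
jog_arm(
  series=[
    [0.25, 0.17, 0, 0, 0, 0, 0.25],
    [0.5, 0.33, 0, 0, 0, 0, 0.25],
    [0.75, 0.5, -0.1, 0, 0, 0, 0.25],
    [0.894, 0.599, -0.3, 0, 0, 0, 0.25],
    [0.894, 0.599, -0.5, 0, 0, 0, 0.25],
    [0.894, 0.599, -0.5, 0, 0, 0, 0.25],
    [0.894, 0.599, -0.5, 0, 0, 0, 0.25],
    [0.894, 0.599, -0.5, 0, 0, 0, 0.25],
  ],
)

```text
clock: 29.8
eef_pos: [607.9, 296.3, 110.2]
eef_rot: [-3.141, -0.002, -0.0]
wrist_force: [0.0, 0.8, 0.1]
finger_gap: 70.6
finger_force: 0.0
```

Emit:
jog_arm(
  series=[
    [0, 0, -0.2, 0, 0, 0, 0.25],
    [0, 0, -0.4, 0, 0, 0, 0.25],
    [0, 0, -0.6, 0, 0, 0, 0.25],
    [0, 0, -0.7, 0, 0, 0, 0.25],
    [0, 0, -0.76, 0, 0, 0, 0.25],
    [0, 0, -0.76, 0, 0, 0, 0.25],
    [0, 0, -0.76, 0, 0, 0, 0.25],
    [0, 0, -0.76, 0, 0, 0, 0.25],
  ],
)

```text
clock: 30.47
eef_pos: [608.2, 297.2, 19.0]
eef_rot: [-3.141, -0.002, 0.0]
wrist_force: [0.4, 0.4, 0.0]
finger_gap: 70.5
finger_force: 0.0
```

Emit:
jog_arm(
  series=[
    [0, 0, 0, 0, 0, 0, 0.4],
    [0, 0, 0, 0, 0, 0, 0.55],
    [0, 0, 0, 0, 0, 0, 0.65],
    [0, 0, 0, 0, 0, 0, 0.75],
    [0, 0, 0, 0, 0, 0, 0.8],
    [0, 0, 0, 0, 0, 0, 0.8],
    [0, 0, 0, 0, 0, 0, 0.8],
    [0, 0, 0, 0, 0, 0, 0.8],
  ],
  grip_force=25,
)

```text
clock: 31.13
eef_pos: [607.4, 296.9, 17.0]
eef_rot: [-3.142, -0.0, 0.0]
wrist_force: [-0.6, -0.2, 0.4]
finger_gap: 33.6
finger_force: 25.0
```

Emit:
jog_arm(
  series=[
    [0, 0, 0.1, 0, 0, 0, 0.8],
    [0, 0, 0.35, 0, 0, 0, 0.8],
    [0, 0, 0.6, 0, 0, 0, 0.8],
    [0, 0, 0.8, 0, 0, 0, 0.8],
    [-0.06, -0.15, 1.0, 0, 0, 0, 0.8],
    [-0.16, -0.38, 1.0, 0, 0, 0, 0.8],
    [-0.27, -0.63, 1.0, 0, 0, 0, 0.8],
    [-0.377, -0.88, 1.0, 0, 0, 0, 0.8],
  ],
)

```text
clock: 31.8
eef_pos: [561.4, 190.3, 138.0]
eef_rot: [-3.141, -0.001, 0.001]
wrist_force: [0.5, -0.2, -1.5]
finger_gap: 33.8
finger_force: 25.0
```

Emit:
jog_arm(
  series=[
    [-0.1, -0.25, 0, 0, 0, 0, 0.8],
    [-0.2, -0.5, 0, 0, 0, 0, 0.8],
    [-0.3, -0.75, 0, 0, 0, 0, 0.8],
    [-0.377, -0.88, 0, 0, 0, 0, 0.8],
  ],
)

```text
clock: 32.13
eef_pos: [516.0, 83.2, 137.8]
eef_rot: [3.141, -0.0, -0.001]
wrist_force: [0.4, -0.0, -1.8]
finger_gap: 33.8
finger_force: 25.0
```

Emit:
jog_arm(
  series=[
    [-0.1, -0.25, 0, 0, 0, 0, 0.8],
    [-0.2, -0.5, 0, 0, 0, 0, 0.8],
    [-0.3, -0.75, 0, 0, 0, 0, 0.8],
    [-0.377, -0.88, 0, 0, 0, 0, 0.8],
  ],
)

```text
clock: 32.47
eef_pos: [470.8, -22.2, 137.8]
eef_rot: [3.141, -0.001, -0.001]
wrist_force: [1.0, 0.8, -1.4]
finger_gap: 33.5
finger_force: 25.0
```

Emit:
jog_arm(
  series=[
    [-0.1, -0.25, 0, 0, 0, 0, 0.8],
    [-0.2, -0.5, 0, 0, 0, 0, 0.8],
    [-0.3, -0.75, 0, 0, 0, 0, 0.8],
    [-0.36, -0.85, 0, 0, 0, 0, 0.8],
    [-0.378, -0.881, 0, 0, 0, 0, 0.8],
    [-0.378, -0.881, 0, 0, 0, 0, 0.8],
    [-0.378, -0.881, 0, 0, 0, 0, 0.8],
    [-0.378, -0.881, 0, 0, 0, 0, 0.8],
  ],
)

```text
clock: 33.13
eef_pos: [426.8, -124.8, 137.2]
eef_rot: [-3.142, -0.0, 0.001]
wrist_force: [-0.9, -0.2, -1.4]
finger_gap: 33.7
finger_force: 25.0
```

Emit:
jog_arm(
  series=[
    [0, 0, -0.1, 0, 0, 0, 0.8],
    [0, 0, -0.2, 0, 0, 0, 0.8],
    [0, 0, -0.28, 0, 0, 0, 0.8],
    [0, 0, -0.35, 0, 0, 0, 0.8],
    [0, 0, -0.38, 0, 0, 0, 0.8],
    [0, 0, -0.393, 0, 0, 0, 0.8],
    [0, 0, -0.393, 0, 0, 0, 0.8],
    [0, 0, -0.393, 0, 0, 0, 0.8],
  ],
)

```text
clock: 33.8
eef_pos: [426.6, -125.6, 90.2]
eef_rot: [3.141, -0.0, 0.0]
wrist_force: [-0.0, 0.6, -1.3]
finger_gap: 33.5
finger_force: 25.0
```

Emit:
jog_arm(
  series=[
    [0, 0, -0.006, 0, 0, 0, 0.8],
    [0, 0, -0.006, 0, 0, 0, 0.8],
    [0, 0, -0.006, 0, 0, 0, 0.7],
    [0, 0, -0.006, 0, 0, 0, 0.5],
    [0, 0, -0.006, 0, 0, 0, 0.3],
    [0, 0, -0.006, 0, 0, 0, 0.3],
    [0, 0, -0.006, 0, 0, 0, 0.3],
    [0, 0, -0.006, 0, 0, 0, 0.3],
  ],
)

```text
clock: 34.47
eef_pos: [426.4, -125.6, 89.2]
eef_rot: [3.142, -0.0, 0.0]
wrist_force: [-0.3, 0.8, 0.8]
finger_gap: 63.5
finger_force: 0.0
```

Emit:
jog_arm(
  series=[
    [0, 0, 0.2, 0, 0, 0, 0.3],
    [0, 0, 0.5, 0, 0, 0, 0.3],
    [0, 0, 0.8, 0, 0, 0, 0.3],
    [0, 0, 1.0, 0, 0, 0, 0.3],
    [0, 0, 1.0, 0, 0, 0, 0.3],
    [0, 0, 1.0, 0, 0, 0, 0.3],
    [0, 0, 1.0, 0, 0, 0, 0.3],
  ],
)

```text
clock: 35.05
eef_pos: [426.0, -125.5, 208.2]
eef_rot: [-3.141, 0.001, 0.0]
wrist_force: [0.1, -0.5, -0.0]
finger_gap: 66.0
finger_force: 0.0
```

```bash
python3 - <<'E'
from h import *
v=snap("wrist");a=v["im"][120:400,140:500]
s=snap("scene")["im"][160:260,210:360]
cv2.imwrite("pics/c7.png",cv2.convertScaleAbs(np.hstack([a,cv2.resize(s,(420,280))]),alpha=1.3)[:,:,::-1])
E
```

```text
(no output)
```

View pics/c7.png

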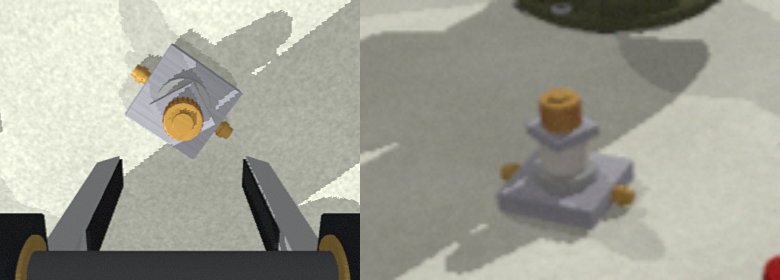

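The full stack stands straight: ring, cartridge, plate and cap, all flat, with the gripper clear.

```bash
python3 -c "
from cell import manip
print(manip.sign_off())"
```

```text
the job is handed in; nothing more can be done
None
```

The job is handed in at about 35 s: the spent cartridge stands upright in the waste tray, and the seat ring, fresh cartridge, clamp plate and brass cap are stacked flat on the post, with the fresh cartridge set down under grip rather than dropped.

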